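# Build up the balancing stones for the toy shelf

### The job

Finish the tower of wooden balancing stones on the round display board: from the tilted tray take the green wedge stone and set it on the middle of the blue stone, turned so that the two slopes cancel and its top comes out level, then set the yellow stone on the middle of the green one, broad flat face down. Put them down gently, not dropped or pressed hard, so that they stand steady by themselves, with the blue stone left where it stands. Leave the other things undisturbed.

Things in the scene. Friction and masses are not known exactly. Their poses are not given: they have to be found in the camera images.
- green_center (a point): centre of the green wooden wedge stone, 0.14 kg, 100 mm long (x), 56 wide (y), corners cut. z is square to its flat top, 18.5 mm above this point. Its flat underside, 18.5 mm below, rises to +x by 0.2 mm per mm: 47 mm thick at -x, 27 at +x. Flat long sides y = +-28 (|x| < 30), parallel to z, to grip. It starts on its underside in the tray, z 28 degrees off vertical
- yellow_center (a point): centre of the yellow wooden stone, 0.09 kg, 80 mm long (x), 52 wide (y), 49 tall: broad flat underside (72 x 47 mm) 20 mm below this point, crooked faceted top. z is square to the underside. Flat long sides y = +-26 (|x| < 24), parallel to z, from 4 to 27 mm above the underside, to grip. It starts on its underside in the tray, z 28 degrees off vertical
- blue_center (a point): in the big blue wooden stone, 25 mm above its flat underside, z up; 0.36 kg, 126 mm long (x), 96 wide (y), loose on the board. Its flat top is 25 mm above this point and rises to +x by 0.2 mm per mm. With the green stone on it, x and y axes pointing the same ways as the blue stone's, the slopes cancel: green top level, 87 mm above the blue underside
- board: round plywood display board, 220 mm across, 18 mm thick, fixed; origin at the middle of its underside on the table
- tray: grey tray, 400 mm (x) by 300 mm, walls 45 mm, on a fixed tilt stand. Origin on the table under the middle of its floor, z up. The floor (non-slip mat) is 110 mm above the origin and rises to the stand's level +y at 28 degrees. Green and yellow stone lie half-way up, 150 to 190 mm apart along x, either one at either place, long sides facing up and down the slope to 15 degrees
- arch: bystander, not to be disturbed: a red wooden arch block, 90 x 54 x 30 mm, lying flat, in the tray's upper half; origin at the middle of its underside
- dominoes: bystander, not to be disturbed: a light wooden domino box, 120 x 45 x 30 mm, in the tray by its lower wall; origin at the middle of its underside
- mug: bystander, not to be disturbed: a blue mug, 82 mm wide, 95 mm tall, beside the board; origin at the middle of its underside
- candlestick: bystander, not to be disturbed: a brass candlestick, 96 mm wide, 178 mm tall, beyond the board; origin at the middle of its underside
- spray: bystander, not to be disturbed: a white and green spray bottle with a blue head, 209 mm tall, on the table at the back; origin at the middle of its underside
There are look-alikes about, which are no part of the job. There is more than one size of the part that bears yellow_center; the job needs the middle-sized.

How it is judged:
On the way:
1. the green stone rests by itself on the middle of the blue one, its top level (horizontal distance between green_center and blue_center below 0.025 m and z of green_center in the frame of blue_center between 0.034 and 0.053 m and angle between green_center's own z axis and vertical below 0.105 rad and contact force between the fingers and green below 0.1 N and linear speed of green below 0.02 m/s), for 0.3 s.
At the end, for the whole second after the job is handed in: The green stone rests on the blue one, centres within 25 mm seen from above, its top facing up and level to 6 degrees; the yellow stone rests on the green one, centres within 25 mm, upright to 8 degrees; the blue stone stands flat within 30 mm of where it stood; all are released and at rest (all of step 1 and horizontal distance between yellow_center and green_center below 0.025 m and z of yellow_center in the frame of green_center between 0.03 and 0.047 m and angle between yellow_center's own z axis and vertical below 0.14 rad and linear speed of each of yellow, blue below 0.02 m/s and distance of blue_center from where it was at the start of the episode below 0.03 m and angle between blue_center's own z axis and vertical below 0.06 rad and contact force between the fingers and yellow below 0.1 N); the robot touches nothing.
It fails at once if a stone is dropped (falls free of the fingers faster than 0.5 m/s, about 13 mm) ((contact force between the fingers and green below 0.05 N and linear speed of green above 0.5 m/s) or (contact force between the fingers and yellow below 0.05 N and linear speed of yellow above 0.5 m/s)).
It fails at once if a stone is banged or pressed down with more than 50 N (contact force between green and blue above 50 N or contact force between yellow and green above 50 N).
It fails at once if a bystander is moved by more than 40 mm (distance of any of arch, dominoes, mug, candlestick, spray from where it was at the start of the episode above 0.04 m).
It also fails if it takes over 67 s, if anything falls off the work surface, if the arm or the gripper's body presses on something with over 40 N, if the wrist force passes 120 N, or if a joint passes its speed limit or range.

### The arm

A 6-joint arm with a two-finger parallel gripper is mounted at the origin on the work surface. World frame = base frame: x ahead of the robot, y to its left, z up, the work surface at z = 0. Lengths are in m, angles in rad, forces in N, time in s.
With the tool pointing down it reaches from about 0.3 to 0.875 m from the base axis. Payload 6.4 kg.
Tool frame: the origin (TCP) lies between the finger pads; the fingertips stand 19 mm ahead of it and the grasp point (between the pads) is the TCP (ctrl.tips_ahead is the z of the fingertips in the tool frame, in m); z points along the fingers, y is the line along which they close (so a half turn about z gives the same grasp; the last joint's range is limited). The gripper opens to 85 mm and grips with 20 to 120 N. Pads are 22 mm wide; open, the fingers measure 114 mm over their backs; the gripper's body (76 mm by 85 mm) begins 54 mm behind the grasp point. The pads swing forward as they close: fully open they stand 13 mm farther back than shut.
Start: joints at [1.082, 0.181, 1.607, -0, 1.354, -0.206], TCP at [0.16, 0.552, 0.216] pointing down, gripper open.
Joint ranges: [-2.99, 2.99], [-0.89, 2.07], [0.3, 2.58], [-1.14, 4.28], [0, 2.63], [-3.12, 3.12]. Speed limits (rad/s): [2.57, 2.57, 3.01, 3.14, 3.14, 3.14].

### API

Orientations are given as a unit quaternion [w, x, y, z].
In Python, from bench import readout, vision, ctrl gives the robot as it stands.
- The arm moves only by the tool play_rows, never from a script. Its arguments are lists of equal length, an entry for each row: "xyz": the shift along the tool's x, y, z in mm, a list of three; "rot": the turn, a rotation vector about the tool's x, y, z in rad, a list of three; "grip": the opening, from 0 (shut) to 1 (fully open). In form: {"xyz": [[x, y, z], ...], "rot": [[rx, ry, rz], ...], "grip": [grip, ...]}. A call has exactly 10 rows; each row is the pose to reach, as a shift and turn from the pose commanded when the call began, along the tool's axes at that moment; what a row does not reach only later rows make up. A row lasts 1/8 s, in which the tool goes at most 62.5 mm and 10.7 degrees, less where a joint would pass 70% of its speed; a pose out of reach is approached as far as the arm can. A call with a gripper value outside its range is refused whole. The fingers move at their own pace and stop on an object; the grip force is fixed at half the most. Time passes only in rows, so rows that repeat a pose let the fingers close, or fill a call up. It gives the time, the measured TCP pose, the force, the opening and the grip force at its end, in the units of the state.
- readout.get_obs(): the state, without advancing time (a new reading comes with each control period).
- vision.camera(name): name is "scene" or "top" or "wrist"; returns a dict with "color" (400x640x3 uint8, red, green, blue), "depth" (400x640 float32, m along the optical axis (not along the pixel's ray), 0 where there is no reading), "camera_matrix" (3x3 intrinsics, pixels), "extrinsics" (4x4, takes a point from camera to world coordinates); the wrist camera has in their place "hand_eye" (4x4, takes a point from camera to tool coordinates, whose origin is the TCP and whose axes are the flange's). Camera axes: x right, y down, z forward; pixel columns grow to the right and rows downward; lengths in m; the calibration is good to about 2 mm. The wrist camera is an equidistant fisheye: a pixel r from the principal point sees the ray r / f radians off the axis. A picture is of the moment at which its call begins: read the wrist's pose just before it.
- ctrl.hand_in(): hands the job in; it is judged then, once.
The state is a dict: "time_s": time; "q": joint angles; "dq": joint speeds; "joint_efforts": joint torques, N m; "eef_pos": TCP position; "eef_rot": TCP orientation; "wrist_force": force on the tool from outside, world axes, zero at the start; "torque": the same for the moment, N m; "opening": opening from 0.0 (shut) to 1.0 (fully open); "grasp_force": force on a finger pad.
Only numpy, scipy, OpenCV 4.12 (cv2) and the standard library are available. Lean on these libraries where they do the work, as an engineer would, in place of code of your own. Each camera call takes 0.05 s, during which the arm holds its last target. There are 200 camera calls.

## Working session

There is one attempt and no reset: what is moved stays moved. The work goes in short steps, Python scripts to look and compute and a tool call to move; the robot and the scene stay as the last step left them, time stands still between calls to the robot, and variables do not carry over. Pictures are saved under pics/ and viewed, at most 12 in all, crops included, and the job is handed in when it is done.

Besides the shell and the picture viewer there is one more tool, called after "Emit:" as name(argument=value, ...) on one line, values as JSON. play_rows: Moves the arm, as the interface text tells. Its arguments: {"type":"object","properties":{"xyz":{"type":"array","items":{"type":"array","items":{"type":"number"}}},"rot":{"type":"array","items":{"type":"array","items":{"type":"number"}}},"grip":{"type":"array","items":{"type":"number"}}},"required":["xyz","rot","grip"]}

```bash
ls; mkdir -p pics
python3 - <<'E'
from bench import readout, vision, ctrl
import cv2, numpy as np
for n in ["scene","top"]:
    c=vision.camera(n); cv2.imwrite(f"pics/{n}0.png",c["color"][:,:,::-1]); np.savez(f"{n}0.npz",**c)
    print(n,c["camera_matrix"].round(1).tolist(),c["extrinsics"].round(3).tolist(),(c["depth"]>0).mean())
c=vision.camera("wrist"); print(c["hand_eye"].round(3).tolist(),c["camera_matrix"].round(1).tolist())
print(readout.get_obs(), ctrl.tips_ahead)
E
```

```text
pics
scene [[474.4, 0.0, 322.6], [0.0, 474.4, 188.8], [0.0, 0.0, 1.0]] [[-0.623, 0.566, -0.54, 1.382], [0.782, 0.459, -0.422, 0.608], [0.009, -0.685, -0.728, 1.139], [0.0, 0.0, 0.0, 1.0]] 0.99328515625
top [[434.3, 0.0, 313.9], [0.0, 434.3, 201.9], [0.0, 0.0, 1.0]] [[0.005, -0.988, 0.152, 0.416], [-1.0, -0.005, -0.001, 0.036], [0.002, -0.152, -0.988, 1.333], [0.0, 0.0, 0.0, 1.0]] 0.995953125
[[0.001, -0.949, -0.315, 0.081], [1.0, 0.001, -0.001, -0.0], [0.001, -0.315, 0.949, -0.159], [0.0, 0.0, 0.0, 1.0]] [[309.7, 0.0, 321.8], [0.0, 309.7, 194.3], [0.0, 0.0, 1.0]]
{'time_s': 0.15, 'q': array([ 1.08173680e+00,  1.81372303e-01,  1.60778336e+00, -1.34072315e-05,
        1.35377751e+00, -2.06320413e-01]), 'dq': array([-4.73025764e-04, -2.92427154e-03, -3.25715146e-03, -9.15815090e-04,
        1.75523316e-03,  4.21033626e-05]), 'joint_efforts': array([ 2.04020107e-03, -4.45263433e+01, -3.51693749e+01, -6.34950720e-05,
        5.67448733e-03,  6.37759328e-06]), 'eef_pos': array([0.160205  , 0.55177285, 0.21498759]), 'eef_rot': array([-2.22222215e-04,  1.40897674e-01,  9.90023937e-01, -6.32384313e-04]), 'wrist_force': array([ 0.17546677, -0.4653599 ,  0.51471465]), 'torque': array([-0.00786442, -0.04876077, -0.02059043]), 'grasp_force': 0.0, 'opening': 0.9977729910125149} 0.019
```

View pics/scene0.png

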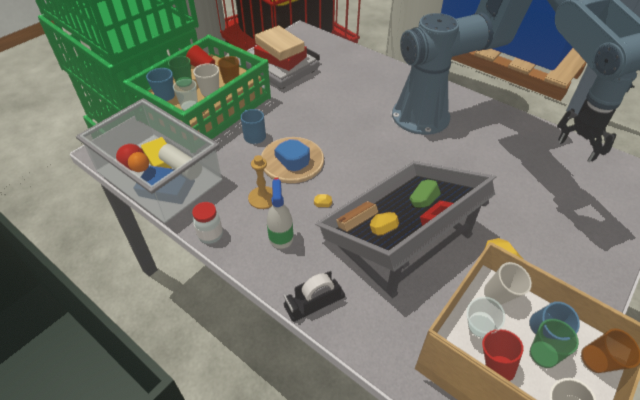

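View pics/top0.png

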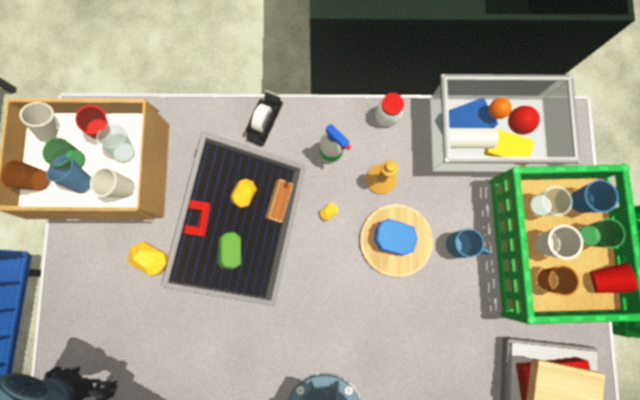

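The top view shows the green stone in the tray at (230,250). Three yellow stones are in view: tray (243,193), big (147,258) on the table and small (329,211) on the table. There is also a yellow box in the grey bin at (512,143). The green cups and crate at (60,150) and (590,240) are not stones. By the description I want the yellow stone in the tray, (243,193), which is the middle-sized one. Blue is on the board at (396,237), and the uphill side is image-left (+y).

```bash
cat > h.py <<'E'
import numpy as np, cv2
def pts(c,T=None):
    K=c["camera_matrix"];d=c["depth"];v,u=np.mgrid[:d.shape[0],:d.shape[1]]
    P=np.stack([(u-K[0,2])/K[0,0]*d,(v-K[1,2])/K[1,1]*d,d],-1)
    T=c["extrinsics"] if T is None else T
    return P@T[:3,:3].T+T[:3,3]
def mask(c,h0,h1,s=90,v=40):
    return cv2.inRange(cv2.cvtColor(c["color"],cv2.COLOR_RGB2HSV),(h0,s,v),(h1,255,255))>0
def comp(m,u,v,erode=0):
    n,l=cv2.connectedComponents(m.astype(np.uint8)); m=(l==l[v,u])
    return cv2.erode(m.astype(np.uint8),np.ones((3,3)),iterations=erode)>0 if erode else m
def plane(P,it=400,tol=.002):
    r=np.random.default_rng(0);best=None
    for _ in range(it):
        a=P[r.choice(len(P),3,False)];n=np.cross(a[1]-a[0],a[2]-a[0]);L=np.linalg.norm(n)
        if L<1e-7: continue
        i=abs((P-a[0])@(n/L))<tol
        if best is None or i.sum()>best.sum(): best=i
    q=P[best];m=q.mean(0);n=np.linalg.svd(q-m)[2][2];n*=np.sign(n[2])
    return n,m,best
E
python3 - <<'E'
from h import *
for n in ["scene","top"]:
    c=dict(np.load(f"{n}0.npz"));P=pts(c)
    S={"top":dict(green=(230,250),yellow=(243,193),blue=(396,237),ybig=(147,258),ysm=(329,211)),
       "scene":dict(green=(425,190),yellow=(384,222),blue=(293,152),ysm=(323,200))}[n]
    for k,(u,v) in S.items():
        h={"g":(35,85),"y":(18,34),"b":(95,125)}[k[0]]
        m=comp(mask(c,*h),u,v);me=comp(m,u,v,1);Q=P[me&(c["depth"]>0)]
        A=P[m]
        nn,mm,i=plane(Q)
        print(n,k,m.sum(),"pl",nn.round(3),mm.round(3),i.sum(),len(Q),"tilt",np.degrees(np.arccos(nn[2])).round(1),"ext",np.percentile(A,2,0).round(3),np.percentile(A,98,0).round(3), cv2.minAreaRect((A[:,:2]*1000).astype(np.float32)))
    g=cv2.cvtColor(c["color"],cv2.COLOR_RGB2HSV)
    if n=="top":
        poly=np.zeros((400,640),np.uint8);cv2.fillPoly(poly,[np.array([[215,155],[280,170],[262,280],[185,275]])],1)
        Q=P[(poly>0)&(g[:,:,2]<70)];nn,mm,i=plane(Q,tol=.003);print("floor",nn.round(4),mm.round(4),i.sum(),len(Q),np.degrees(np.arccos(nn[2])))
        mb=cv2.inRange(g,(8,40,120),(25,160,255));
        Q=P[230:245,365:372].reshape(-1,3);print("board",Q.mean(0))
        Q=P[300:330,330:430].reshape(-1,3);print("table z",np.median(Q[:,2]))
t=cv2.imread("pics/top0.png")[150:310,160:440];cv2.imwrite("pics/crop0.png",cv2.resize(t,None,fx=2.8,fy=2.8,interpolation=cv2.INTER_CUBIC))
E
```

```text
scene green 578 pl [ 0.099 -0.422  0.901] [0.471 0.263 0.145] 219 465 tilt 25.7 ext [0.425 0.237 0.123] [0.513 0.297 0.156] ((900.3817138671875, 434.72052001953125), (1024.2958984375, 78.9122314453125), 21.035001754760742)
scene yellow 537 pl [0.385 0.527 0.758] [0.637 0.241 0.143] 163 428 tilt 40.7 ext [0.583 0.197 0.086] [0.664 0.266 0.157] ((959.5733642578125, 419.3772888183594), (922.5385131835938, 81.38436889648438), 29.118804931640625)
scene blue 764 pl [-0.033 -0.199  0.979] [ 0.515 -0.2    0.071] 273 637 tilt 11.6 ext [ 0.472 -0.255  0.029] [ 0.56  -0.148  0.08 ] ((906.393798828125, 198.4033203125), (1251.3818359375, 110.45001220703125), 45.7789421081543)
scene ysm 207 pl [0.518 0.221 0.826] [ 0.598 -0.01   0.027] 57 148 tilt 34.3 ext [ 0.573 -0.033  0.003] [0.613 0.014 0.037] ((974.9720458984375, 298.4587097167969), (1023.278076171875, 54.309932708740234), 38.738800048828125)
top green 823 pl [ 0.085 -0.477  0.875] [0.465 0.262 0.143] 375 694 tilt 29.0 ext [0.416 0.238 0.091] [0.514 0.297 0.156] ((467.6834716796875, 167.95797729492188), (106.37842559814453, 263.5233459472656
[... 365 characters left out ...]
(493.0920104980469, -109.893798828125), (104.96990966796875, 312.2381286621094), 9.35105037689209)
top ybig 983 pl [ 0.155 -0.379  0.912] [0.445 0.516 0.057] 239 835 tilt 24.2 ext [0.4   0.476 0.008] [0.485 0.577 0.072] ((409.3026123046875, 313.8782958984375), (548.3321533203125, 95.98255157470703), 81.4372787475586)
top ysm 227 pl [-0.255 -0.194  0.947] [ 0.585 -0.012  0.027] 58 159 tilt 18.7 ext [ 0.565 -0.035 -0.001] [0.614 0.016 0.036] ((589.983154296875, -11.067596435546875), (38.433349609375, 60.67338943481445), 35.42827606201172)
floor [-0.0955 -0.4592  0.8832] [0.5458 0.257  0.1074] 4331 5513 27.97274424713357
board [ 0.51100489 -0.12970748  0.01739975]
table z -0.0006476445977372514
```

View pics/crop0.png

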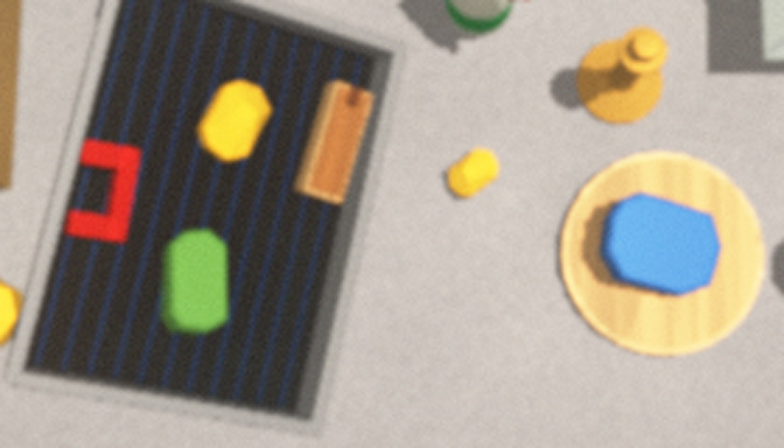

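The crop confirms the targets: green wedge at crop (195,280), middle-sized yellow in the tray at (235,120), blue on the board at (662,245). The small yellow one at (472,172) is on the table. Next I compute poses in the surface frames.

```bash
cat > pose.py <<'E'
from h import *
nf=np.array([-.0955,-.4592,.8832]);mf=np.array([.5458,.257,.1074])
def frame(n):
    x=np.array([.979,-.2036,0]);x-=x@n*n;x/=np.linalg.norm(x);return np.stack([x,np.cross(n,x),n])
def rect(Q):
    (c,w,a)=cv2.minAreaRect((Q*1000).astype(np.float32))
    if w[0]<w[1]: a+=90;w=w[::-1]
    return np.round(c,1),np.round(w,1),round((a+90)%180-90,1)
E
python3 - <<'E'
from pose import *
C={n:dict(np.load(f"{n}0.npz")) for n in ["top","scene"]}
S={"top":dict(green=(230,250),yellow=(243,193),blue=(396,237)),"scene":dict(green=(425,190),yellow=(384,222),blue=(293,152))}
H={"green":(35,85),"yellow":(18,34),"blue":(95,125)}
def get(n,k,e=0):
    c=C[n];u,v=S[n][k];m=comp(mask(c,*H[k]),u,v);m=comp(m,u,v,e) if e else m
    return pts(c)[m]
gn=np.array([.085,-.477,.875]);gn/=np.linalg.norm(gn);bn=np.array([-.035,-.202,.978]);bn/=np.linalg.norm(bn)
for k,n,m in [("green",gn,np.array([.465,.262,.143])),("blue",bn,np.array([.507,-.202,.068]))]:
    F=frame(n)
    for cam in C:
        Q=(get(cam,k)-m)@F.T; t=Q[abs(Q[:,2])<.004]
        c,w,a=rect(t[:,:2]); X=F[0]*np.cos(np.radians(a))+F[1]*np.sin(np.radians(a))
        print(k,cam,c,w,a,"centre",(m+F[0]*c[0]/1e3+F[1]*c[1]/1e3).round(4),"xdir",X.round(3),"medz",np.median(t[:,2]).round(4))
F=frame(nf)
for k in ["green","yellow"]:
  for cam in C:
    Q=(get(cam,k)-mf)@F.T;Q=Q[(Q[:,2]>.004)]
    print(k,cam,rect(Q[:,:2]),"all; zmax",np.percentile(Q[:,2],98).round(4),"low",rect(Q[(Q[:,2]<.03)][:,:2]),np.percentile(Q,[1,99],0).round(3).tolist())
# bystanders in floor frame
c=C["top"];P=pts(c)
for k,u,v,h in [("arch",203,234,(0,6)),("dom",281,200,(6,17))]:
    m=mask(c,*h,s=70);ys,xs=np.nonzero(m[170:245,180:300]);
    Q=(P[170:245,180:300][ys,xs]-mf)@F.T;Q=Q[(Q[:,2]>.012)&(Q[:,2]<.05)];print(k,np.percentile(Q,[2,98],0).round(3).tolist(),len(Q))
E
```

```text
green top [1.7 0.1] [96.2 57.2] 11.7 centre [0.4667 0.2619 0.1428] xdir [ 0.996  0.059 -0.064] medz -0.0004
green scene [ 3.  -1.5] [96.6 56.8] 10.8 centre [0.4677 0.2603 0.1418] xdir [ 0.996  0.046 -0.072] medz 0.0017
blue top [ 1.8 -1.8] [124.6  89. ] 86.7 centre [ 0.5084 -0.2041  0.0676] xdir [0.255 0.945 0.204] medz -0.0
blue scene [ 5.3 -3.3] [115.5  88.5] 85.8 centre [ 0.5115 -0.2062  0.0673] xdir [0.27  0.941 0.204] medz 0.0014
green top (array([-103.7,  159.2]), array([390.4, 102.5]), -81.5) all; zmax 0.0456 low (array([-79.4,   0.1]), array([102.3,  68.4]), 11.5) [[-0.129, -0.025, 0.008], [-0.033, 0.039, 0.047]]
green scene (array([334.2, 441. ]), array([1289.7,   85. ]), 46.5) all; zmax 0.0471 low (array([-70.9,  24.3]), array([91.2, 46.7]), -23.2) [[-0.122, -0.024, 0.007], [-0.032, 0.037, 0.048]]
yellow top (array([ -4.6, 156.9]), array([428.5,  72.1]), -59.6) all; zmax 0.0505 low (array([83.2,  0.7]), array([79.3, 61.3]), -15.1) [[0.044, -0.021, 0.008], [0.121, 0.035, 0.051]]
yellow scene (array([372.4, 442.9]), array([1239.3,   82.3]), 56.6) all; zmax 0.0506 low (array([ 66.1, -21.9]), array([126.4,  82.3]), 57.9) [[0.046, -0.024, 0.004], [0.122, 0.034, 0.052]]
arch [[-0.059, 0.088, 0.017], [0.028, 0.142, 0.034]] 485
dom [[0.033, -0.139, 0.014], [0.149, -0.082, 0.034]] 675
```

```bash
cat > go.py <<'E'
from h import *
from scipy.spatial.transform import Rotation as Ro
from bench import readout
def cur():
    o=readout.get_obs();q=o["eef_rot"];return np.array(o["eef_pos"]),Ro.from_quat([q[1],q[2],q[3],q[0]])
def delta(p,Rm,ref=None):
    P,R=ref or cur();r=Ro.from_matrix(Rm)
    print("xyz",((R.inv().apply(np.array(p)-P))*1000).round(1).tolist(),"rot",(R.inv()*r).as_rotvec().round(3).tolist())
    return np.array(p),r
def tool(z,x):   # tool z along -z, tool x along x
    z=np.array(z,float);z/=np.linalg.norm(z);x=np.array(x,float);x-=x@z*z;x/=np.linalg.norm(x)
    return np.stack([x,np.cross(-z,x),-z],1)
E
python3 - <<'E'
from go import *
gn=np.array([.093,-.467,.88]);gn/=np.linalg.norm(gn);gx=[.996,.055,-.068];g=np.array([.467,.2615,.1425])
T=tool(gn,gx)
a=delta([.25,.50,.36],cur()[1].as_matrix()) 
b=delta(g+.10*gn,T)
E
```

```text
xyz [-100.6, -24.9, -145.0] rot [0.0, 0.0, 0.0]
xyz [-397.5, -235.4, -15.3] rot [0.219, 0.669, 2.74]
```

Emit:
play_rows(xyz=[[0,0,-50],[0,0,-100],[0,0,-150],[-30,-10,-150],[-60,-20,-150],[-90,-30,-150],[-120,-40,-150],[-150,-60,-150],[-180,-80,-150],[-200,-100,-150]], rot=[[0,0,0.15],[0,0,0.3],[0,0,0.45],[0,0,0.6],[0,0,0.75],[0,0,0.9],[0,0,1.05],[0,0,1.2],[0,0,1.35],[0,0,1.5]], grip=[1,1,1,1,1,1,1,1,1,1])

```text
time_s: 1.4
eef_pos: [0.3254, 0.3991, 0.3652]
eef_rot: [0.0, 0.78, 0.626, -0.0]
wrist_force: [0.7, 0.4, 0.4]
opening: 0.999
grasp_force: 0.0
```

Run:
```python
from go import *
gn=np.array([.093,-.467,.88]);gn/=np.linalg.norm(gn);gx=[.996,.055,-.068];g=np.array([.467,.2615,.1425])
b=delta(g+.10*gn,tool(gn,gx));print(cur()[0],readout.get_obs()["q"].round(2))
```

```text
xyz [-147.3, 187.2, 134.8] rot [0.468, 0.256, 1.284]
[0.3253928  0.39914284 0.36522016] [ 0.66 -0.04  1.54 -0.    1.64  0.87]
```

Emit:
play_rows(xyz=[[-20,24,8],[-40,48,18],[-60,72,30],[-80,96,45],[-100,120,65],[-118,145,88],[-135,170,112],[-147,187,135],[-147,187,135],[-147,187,135]], rot=[[0.059,0.032,0.16],[0.117,0.064,0.321],[0.176,0.096,0.48],[0.234,0.128,0.642],[0.293,0.16,0.8],[0.351,0.192,0.963],[0.41,0.224,1.12],[0.468,0.256,1.284],[0.468,0.256,1.284],[0.468,0.256,1.284]], grip=[1,1,1,1,1,1,1,1,1,1])

```text
time_s: 2.65
eef_pos: [0.4765, 0.2176, 0.2314]
eef_rot: [-0.242, 0.969, 0.024, -0.043]
wrist_force: [0.1, -0.0, -0.4]
opening: 0.999
grasp_force: 0.0
```

```bash
cat > wr.py <<'E'
from go import *
from bench import vision
def wrist():
    P,R=cur();c=vision.camera("wrist");K=c["camera_matrix"];d=c["depth"];v,u=np.mgrid[:400,:640]
    x=(u-K[0,2])/K[0,0];y=(v-K[1,2])/K[1,1];r=np.hypot(x,y)+1e-9;s=np.tan(np.minimum(r,1.45))/r
    Q=np.stack([x*s*d,y*s*d,d],-1);H=c["hand_eye"];Q=Q@H[:3,:3].T+H[:3,3]
    return c,Q@R.as_matrix().T+P,Q
E
python3 - <<'E'
from wr import *
c,W,Q=wrist();cv2.imwrite("pics/w1.png",c["color"][:,:,::-1]);np.savez("w1.npz",W=W,Q=Q,**c)
gn=np.array([.093,-.467,.88]);gn/=np.linalg.norm(gn);gx=[.996,.055,-.068];g=np.array([.467,.2615,.1425])
delta(g+.10*gn,tool(gn,gx));print(readout.get_obs()["q"].round(2))
E
```

```text
xyz [-0.4, 3.4, -0.2] rot [0.0, 0.002, 0.009]
[-0.11  0.06  1.79  0.47  1.47  1.32]
```

View pics/w1.png

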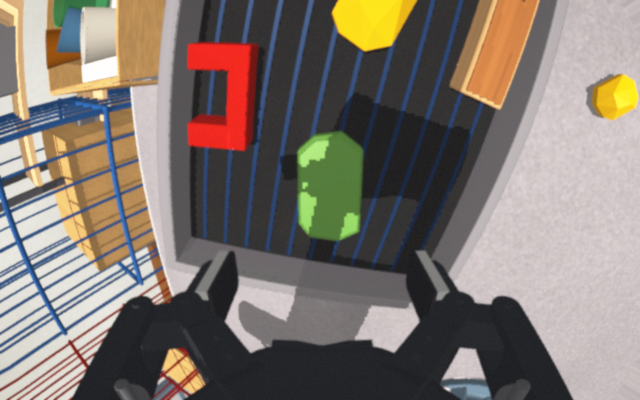

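Wrist view: green top centred at about (330,186), between the fingers in line; arch at (225,95), yellow at (372,18), dominoes at (497,50). I refine the poses in the tool frame.

Run:
```python
from pose import *
D=np.load("w1.npz");c={"color":D["color"]};W,Q=D["W"],D["Q"]
m=comp(mask(c,35,85,s=70),330,186)
n,mm,i=plane(Q[comp(m,330,186,2)],tol=.0015);print("green top plane tool",n.round(3),mm.round(4),i.sum())
t=Q[m];t=t[abs((t-mm)@n)<.004];print("rect",rect(t[:,:2]),"z",np.median(t[:,2]).round(4))
# pads position
m2=mask(c,18,34,s=110);m2=comp(m2,372,18)
F=frame(nf);Y=(W[m2]-mf)@F.T
print("yellow floor frame",np.percentile(Y,[1,99],0).round(3))
fl=(W[245:255,330:400].reshape(-1,3)-mf)@F.T;print("floor z by wrist",np.median(fl[:,2]))
```

```text
green top plane tool [-0.007  0.012  1.   ] [0.0017 0.0072 0.0969] 5409
rect (array([-0.3,  7.2]), array([99.1, 56.1]), 0.7) z 0.097
yellow floor frame [[ 0.045 -0.029  0.002]
 [ 0.09   0.031  0.049]]
floor z by wrist 0.0029199452390690607
```

Emit:
play_rows(xyz=[[0,5,15],[0,5,30],[0,5,45],[0,5,60],[0,5,75],[0,5,88],[0,5,98],[0,5,104],[0,5,106],[0,5,106]], rot=[[0,0,0.01],[0,0,0.01],[0,0,0.01],[0,0,0.01],[0,0,0.01],[0,0,0.01],[0,0,0.01],[0,0,0.01],[0,0,0.01],[0,0,0.01]], grip=[1,1,1,1,1,1,1,1,1,1])

```text
time_s: 3.95
eef_pos: [0.4667, 0.2623, 0.1353]
eef_rot: [-0.242, 0.969, 0.018, -0.045]
wrist_force: [0.8, 0.6, -1.2]
opening: 0.996
grasp_force: 0.0
```

Emit:
play_rows(xyz=[[0,0,0],[0,0,0],[0,0,0],[0,0,0],[0,0,0],[0,0,0],[0,0,0],[0,0,0],[0,0,0],[0,0,0]], rot=[[0,0,0],[0,0,0],[0,0,0],[0,0,0],[0,0,0],[0,0,0],[0,0,0],[0,0,0],[0,0,0],[0,0,0]], grip=[0.8,0.7,0.6,0.5,0.4,0.4,0.4,0.4,0.4,0.4])

```text
time_s: 5.2
eef_pos: [0.4664, 0.2624, 0.1351]
eef_rot: [-0.242, 0.969, 0.017, -0.045]
wrist_force: [-0.5, -0.0, 0.4]
opening: 0.399
grasp_force: 0.0
```

Run:
```python
from wr import *
from pose import rect
o=readout.get_obs();print(o["eef_pos"],o["opening"],o["grasp_force"],o["wrist_force"])
c,W,Q=wrist();m=mask(c,35,85,s=70);m[300:]=0
n,l,st,ce=cv2.connectedComponentsWithStats(m.astype(np.uint8));
m=l==1+st[1:,4].argmax();t=Q[m];n,mm,i=plane(t,tol=.0015);t=t[abs((t-mm)@n)<.004];print(n,rect(t[:,:2]),np.median(t[:,2]),len(t))
b=[.509,-.2045,.0676]
```

```text
[0.4664487  0.26235494 0.13513308] 0.3986071493331891 0.0 [-0.54665819 -0.01141527  0.42246098]
[-0.0081037   0.01088611  0.99990791] (array([6.8, 1.5]), array([84.6, 56.4]), -1.4) -0.009418069584935268 11407
```

Emit:
play_rows(xyz=[[0,0,0],[0,0,0],[0,0,0],[0,0,0],[0,0,0],[0,0,0],[0,0,0],[0,0,0],[0,0,0],[0,0,0]], rot=[[0,0,0],[0,0,0],[0,0,0],[0,0,0],[0,0,0],[0,0,0],[0,0,0],[0,0,0],[0,0,0],[0,0,0]], grip=[0.38,0.35,0.32,0.29,0.26,0.23,0.2,0.2,0.2,0.2])

```text
time_s: 6.5
eef_pos: [0.4665, 0.2623, 0.1351]
eef_rot: [-0.242, 0.969, 0.017, -0.045]
wrist_force: [-0.3, 0.3, -0.6]
opening: 0.199
grasp_force: 0.0
```

Run:
```python
from wr import *
from pose import rect
o=readout.get_obs();print(o["eef_pos"],o["opening"],o["grasp_force"],o["wrist_force"])
c,W,Q=wrist();cv2.imwrite("pics/w2.png",c["color"][:,:,::-1])
```

```text
[0.46646816 0.2623294  0.1351453 ] 0.19862011544625935 0.0 [-0.34573803  0.28063744 -0.61651196]
```

View pics/w2.png

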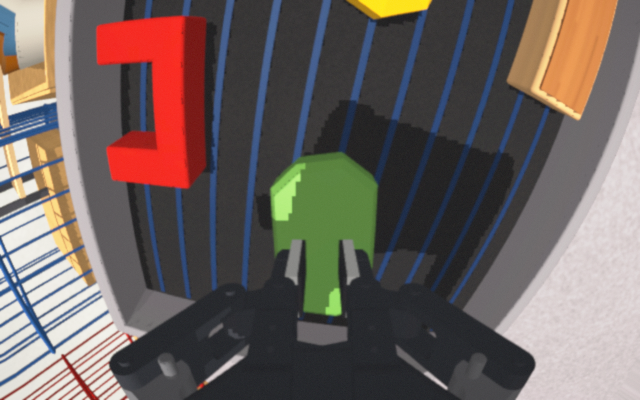

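Unexpected: the fingers, at (296,260) and (350,260), have closed without touching the stone and appear in front of its top. I check the depth at the fingers.

Run:
```python
from wr import *
c,W,Q=wrist()
for u,v in [(298,243),(297,255),(296,270),(285,265),(350,243),(350,255),(352,270),(324,243),(324,270),(324,305),(285,200),(324,200),(275,300),(370,300),(262,330)]: print(u,v,(Q[v,u]*1000).round(0),c["color"][v,u])
```

```text
298 243 [ 11. -11. -25.] [138 138 134]
297 255 [ 11. -11. -35.] [138 137 135]
296 270 [ 12. -10. -50.] [133 132 130]
285 265 [  8. -16. -39.] [51 51 56]
350 243 [ 11.  14. -24.] [137 137 134]
350 255 [ 11.  13. -36.] [138 137 135]
352 270 [ 12.  13. -50.] [139 139 137]
324 243 [  4.   1. -10.] [ 92 133  65]
324 270 [-14.   2.  -9.] [ 89 132  64]
324 305 [-40.   2.  -9.] [ 89 131  63]
285 200 [ 28. -19.  -9.] [182 239 129]
324 200 [ 28.   1. -10.] [ 92 132  64]
275 300 [ 12. -16. -71.] [40 42 47]
370 300 [ 12.  17. -71.] [39 40 45]
262 330 [ 17. -17. -92.] [42 42 46]
```

Depth and image both show the real fingertips at tool z ≈ −24 mm, about 15 mm above the stone top. They sit about 43 mm short of the stated +19, while both camera systems agree on the stone and the TCP readout. I use the observed fingertip position: open, measure the open tips, then descend further.

Emit:
play_rows(xyz=[[0,0,0],[0,0,0],[0,0,0],[0,0,0],[0,0,0],[0,0,0],[0,0,5],[0,0,10],[0,0,14],[0,0,14]], rot=[[0,0,0],[0,0,0],[0,0,0],[0,0,0],[0,0,0],[0,0,0],[0,0,0],[0,0,0],[0,0,0],[0,0,0]], grip=[1,1,1,1,1,1,1,1,1,1])

```text
time_s: 7.85
eef_pos: [0.4647, 0.2691, 0.1223]
eef_rot: [-0.242, 0.969, 0.018, -0.045]
wrist_force: [0.2, 0.5, -0.2]
opening: 0.999
grasp_force: 0.0
```

Run:
```python
from wr import *
from pose import rect
o=readout.get_obs();print(o["eef_pos"],o["opening"],o["wrist_force"])
c,W,Q=wrist();cv2.imwrite("pics/w3.png",c["color"][:,:,::-1])
hs=cv2.cvtColor(c["color"],cv2.COLOR_RGB2HSV)
near=(c["depth"]>0)&(Q[:,:,2]<-.012)&(abs(Q[:,:,0])<.03)&(hs[:,:,1]<60)
for s in (-1,1):
    q=Q[near&(Q[:,:,1]*s>.02)];q=q[q[:,2]>-.06];print(s,len(q),q[:,2].max() if len(q) else 0,np.percentile(abs(q[:,1]),[5,50,95]) if len(q) else 0)
m=mask(c,35,85,s=70);m[320:]=0
n,l,st,ce=cv2.connectedComponentsWithStats(m.astype(np.uint8));m=l==1+st[1:,4].argmax();t=Q[m];n,mm,i=plane(t,tol=.0015);t=t[abs((t-mm)@n)<.004];print(n,rect(t[:,:2]),np.median(t[:,2]))
```

```text
[0.46467181 0.26905992 0.12233954] 0.9991157655582705 [ 0.23282941  0.46554507 -0.24850825]
-1 4095 -0.012029563133688387 [0.04227984 0.14062398 0.15366288]
1 4907 -0.012006195055749708 [0.0427876  0.14864445 0.1601626 ]
[-0.00707207  0.01285609  0.99989235] (array([4.1, 1.2]), array([91.1, 56.3]), -0.3) -0.02398536446250671
```

View pics/w3.png

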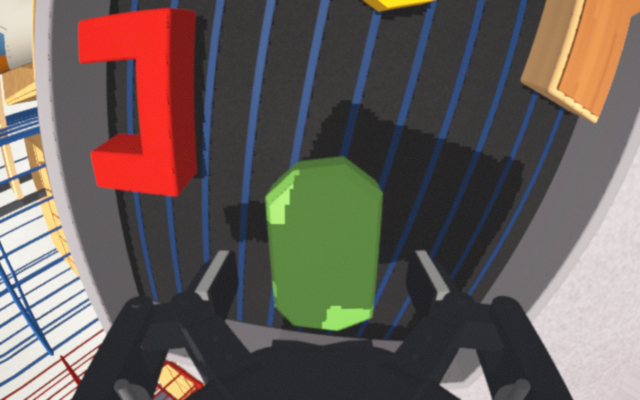

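The open fingers, with tips at (225,252) and (420,252), straddle the stone at z ≈ −34 mm, 10 mm above its top at −24. The stone is centred at y ≈ 1. I descend 31 mm more, then close.

Emit:
play_rows(xyz=[[0,1,6],[0,1,12],[0,1,18],[0,1,24],[0,1,29],[0,1,31],[0,1,31],[0,1,31],[0,1,31],[0,1,31]], rot=[[0,0,0],[0,0,0],[0,0,0],[0,0,0],[0,0,0],[0,0,0],[0,0,0],[0,0,0],[0,0,0],[0,0,0]], grip=[1,1,1,1,1,1,1,0.9,0.8,0.7])

```text
time_s: 9.15
eef_pos: [0.4623, 0.2824, 0.0952]
eef_rot: [-0.242, 0.969, 0.017, -0.045]
wrist_force: [-0.4, -0.0, 0.2]
opening: 0.702
grasp_force: 0.0
```

Emit:
play_rows(xyz=[[0,0,0],[0,0,0],[0,0,0],[0,0,0],[0,0,0],[0,0,0],[0,0,0],[0,0,0],[0,0,0],[0,0,0]], rot=[[0,0,0],[0,0,0],[0,0,0],[0,0,0],[0,0,0],[0,0,0],[0,0,0],[0,0,0],[0,0,0],[0,0,0]], grip=[0.65,0.6,0.55,0.5,0.45,0.4,0.4,0.4,0.4,0.4])

```text
time_s: 10.4
eef_pos: [0.4624, 0.2822, 0.0955]
eef_rot: [-0.241, 0.969, 0.018, -0.045]
wrist_force: [-2.2, -4.4, 4.8]
opening: 0.648
grasp_force: 63.4
```

Emit:
play_rows(xyz=[[0,0,-3],[0,0,-8],[0,0,-18],[0,0,-32],[0,0,-48],[0,0,-66],[0,0,-86],[0,0,-106],[0,0,-120],[0,0,-120]], rot=[[0,0,0],[0,0,0],[0,0,0],[0,0,0],[0,0,0],[0,0,0],[0,0,0],[0,0,0],[0,0,0],[0,0,0]], grip=[0.4,0.4,0.4,0.4,0.4,0.4,0.4,0.4,0.4,0.4])

```text
time_s: 11.65
eef_pos: [0.4746, 0.2259, 0.2019]
eef_rot: [-0.241, 0.969, 0.017, -0.044]
wrist_force: [-0.6, -0.0, -1.3]
opening: 0.649
grasp_force: 63.6
```

```bash
cat > held.py <<'E'
from wr import *
from pose import rect
def held(h0=35,h1=85,cam=None):
    c,W,Q=cam or wrist();m=mask(c,h0,h1,s=70);m[:120]=0;m&=(abs(Q[:,:,1])<.045)&(abs(Q[:,:,0])<.07)&(Q[:,:,2]<.0)&(Q[:,:,2]>-.09)
    t=Q[m];n,mm,i=plane(t,tol=.0015);t=t[abs((t-mm)@n)<.003];print("held n",n.round(3),rect(t[:,:2]),"z",np.median(t[:,2]).round(4),"x",np.percentile(t[:,0],[.5,99.5]).round(4),len(t));return n,np.median(t[:,2])
E
python3 - <<'E'
from held import *
held()
o=readout.get_obs();print(o["q"].round(2),o["opening"],o["grasp_force"])
bx=np.array([.258,.945,0]);b=np.array([.509,-.2045])
delta([*b,.20],tool([0,0,1],bx))
E
```

```text
held n [-0.009  0.011  1.   ] (array([9.6, 0.1]), array([78.9, 55.8]), -0.5) z -0.0539 x [-0.0264  0.047 ] 18710
[-0.1   0.09  1.82  0.48  1.4   1.32] 0.6469770627043181 63.624538772710366
xyz [11.3, 381.1, -203.5] rot [-0.473, -0.24, -1.241]
```

Emit:
play_rows(xyz=[[0,15,-20],[1,45,-40],[3,85,-65],[4,130,-90],[5,180,-115],[7,230,-140],[8,280,-165],[9,325,-185],[10,360,-198],[11,381,-203]], rot=[[-0.03,-0.01,-0.07],[-0.075,-0.035,-0.19],[-0.13,-0.065,-0.34],[-0.19,-0.095,-0.5],[-0.25,-0.125,-0.66],[-0.31,-0.155,-0.82],[-0.37,-0.185,-0.97],[-0.42,-0.21,-1.1],[-0.455,-0.23,-1.19],[-0.473,-0.24,-1.241]], grip=[0.4,0.4,0.4,0.4,0.4,0.4,0.4,0.4,0.4,0.4])

```text
time_s: 12.95
eef_pos: [0.5081, -0.2048, 0.198]
eef_rot: [-0.001, 0.794, 0.608, -0.0]
wrist_force: [0.2, -0.3, -1.8]
opening: 0.644
grasp_force: 63.8
```

Run:
```python
from held import *
cam=wrist();held(cam=cam);c,W,Q=cam;cv2.imwrite("pics/w4.png",c["color"][:,:,::-1])
o=readout.get_obs();print(o["eef_pos"],o["eef_rot"],o["opening"],o["grasp_force"],o["q"].round(2))
# blue by wrist: plane + extents
m=mask(c,95,125,s=90)&(W[:,:,2]>.03)&(W[:,:,2]<.1)&(np.hypot(W[:,:,0]-.509,W[:,:,1]+.2045)<.09)
print(m.sum());n,mm,i=plane(W[m]);print("blue n",n.round(3),mm.round(4),i.sum())
t=W[m];t=t[abs((t-mm)@n)<.003];print(rect(t[:,:2]))
```

```text
held n [-0.01   0.009  1.   ] (array([9.2, 0.1]), array([79.5, 55.3]), 0.0) z -0.0539 x [-0.0267  0.0468] 18661
[ 0.50771184 -0.20632209  0.19714578] [-5.62576708e-04  7.93978385e-01  6.07945234e-01 -7.75025569e-04] 0.651202507347608 63.801034604839515 [-0.6   0.14  1.69 -0.    1.31 -0.34]
4686
blue n [-0.041 -0.178  0.983] [ 0.5177 -0.1795  0.0751] 4150
(array([ 516.4, -182.4]), array([90.8, 63.2]), -16.0)
```

View pics/w4.png

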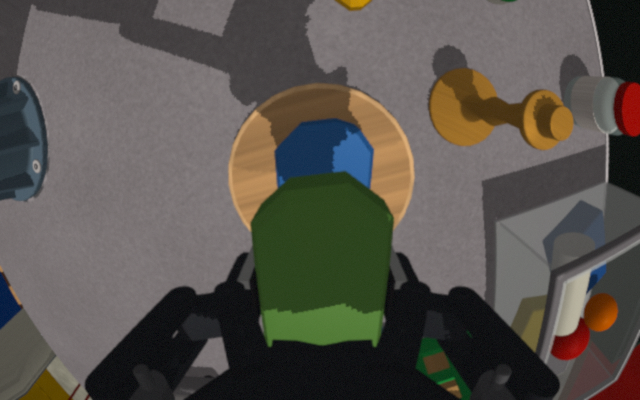

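Wrist view: green at (322,270) is held parallel over blue at (324,150), and the candlestick at (500,110) is clear. Orientations match (blue x at ≈ 74–75°). Lowering.

Emit:
play_rows(xyz=[[0,0,10],[0,0,28],[0,0,48],[0,0,68],[0,0,88],[0,0,105],[0,0,118],[0,0,126],[0,0,130],[0,0,132]], rot=[[0,0,0],[0,0,0],[0,0,0],[0,0,0],[0,0,0],[0,0,0],[0,0,0],[0,0,0],[0,0,0],[0,0,0]], grip=[0.4,0.4,0.4,0.4,0.4,0.4,0.4,0.4,0.4,0.4])

```text
time_s: 14.25
eef_pos: [0.5088, -0.2041, 0.0674]
eef_rot: [0.0, 0.795, 0.607, -0.0]
wrist_force: [0.2, 0.3, -1.7]
opening: 0.647
grasp_force: 63.9
```

```bash
cat > gap.py <<'E'
from held import *
c,W,Q=wrist();held(cam=(c,W,Q))
o=readout.get_obs();print(o["eef_pos"].round(4),o["wrist_force"].round(1))
g=mask(c,35,85,s=70)&(abs(Q[:,:,1])<.03)&(abs(Q[:,:,0])<.06)&(Q[:,:,2]<0)
m=mask(c,95,125,s=90)&(W[:,:,2]>.03)&(W[:,:,2]<.1)&(np.hypot(W[:,:,0]-.509,W[:,:,1]+.2045)<.09)
n,mm,i=plane(W[m],tol=.0015);print("blue",n.round(3),mm.round(4),i.sum())
ng,mg,i=plane(W[g],tol=.0015);z=mg[2]-(ng[:2]@(np.array([.5085,-.206])-mg[:2]))/ng[2];print("green top n",ng.round(3),"z at centre",z.round(4))
E
python3 gap.py
```

```text
held n [-0.01   0.011  1.   ] (array([9.2, 0.1]), array([79.8, 55.3]), -0.3) z -0.0539 x [-0.0266  0.0467] 18676
[ 0.5087 -0.2041  0.0673] [-0.2 -0.2 -2.2]
blue [-0.042 -0.18   0.983] [ 0.5226 -0.1708  0.0768] 4313
green top n [-0.005  0.013  1.   ] z at centre 0.1214
```

Emit:
play_rows(xyz=[[0,0,3],[0,0,6],[0,0,9],[0,0,11],[0,0,12],[0,0,12.5],[0,0,13],[0,0,13.5],[0,0,13.5],[0,0,13.5]], rot=[[0,0,0],[0,0,0],[0,0,0],[0,0,0],[0,0,0],[0,0,0],[0,0,0],[0,0,0],[0,0,0],[0,0,0]], grip=[0.4,0.4,0.4,0.4,0.4,0.4,0.4,0.4,0.4,0.4])

```text
time_s: 15.55
eef_pos: [0.5086, -0.2039, 0.0537]
eef_rot: [-0.0, 0.795, 0.607, -0.0]
wrist_force: [-0.4, -0.2, -2.4]
opening: 0.646
grasp_force: 63.9
```

Emit:
play_rows(xyz=[[0,0,0.3],[0,0,0.6],[0,0,0.9],[0,0,1.2],[0,0,1.5],[0,0,1.5],[0,0,1.5],[0,0,1.5],[0,0,1.5],[0,0,1.5]], rot=[[0,0,0],[0,0,0],[0,0,0],[0,0,0],[0,0,0],[0,0,0],[0,0,0],[0,0,0],[0,0,0],[0,0,0]], grip=[0.4,0.4,0.4,0.4,0.4,0.4,0.4,0.4,0.4,0.4])

```text
time_s: 16.8
eef_pos: [0.5086, -0.204, 0.053]
eef_rot: [-0.0, 0.795, 0.607, -0.0]
wrist_force: [-3.1, 1.4, 7.1]
opening: 0.647
grasp_force: 65.1
```

Emit:
play_rows(xyz=[[0,0,-0.5],[0,0,-0.5],[0,0,-0.5],[0,0,-0.5],[0,0,-0.5],[0,0,-0.5],[0,0,-0.5],[0,0,-0.5],[0,0,-0.5],[0,0,-0.5]], rot=[[0,0,0],[0,0,0],[0,0,0],[0,0,0],[0,0,0],[0,0,0],[0,0,0],[0,0,0],[0,0,0],[0,0,0]], grip=[0.4,0.62,0.66,0.7,0.75,0.8,0.85,0.9,0.95,1])

```text
time_s: 18.05
eef_pos: [0.5085, -0.2039, 0.0527]
eef_rot: [-0.0, 0.795, 0.607, -0.0]
wrist_force: [0.6, -0.6, -0.1]
opening: 0.999
grasp_force: 0.0
```

```bash
python3 gap.py
```

```text
held n [-0.004 -0.006  1.   ] (array([7.5, 0.5]), array([81.9, 55. ]), -0.1) z -0.054 x [-0.0271  0.0464] 18536
[ 0.5086 -0.2039  0.0527] [-0.2 -0.1 -1.6]
blue [-0.043 -0.185  0.982] [ 0.5204 -0.1823  0.0745] 5653
green top n [0.007 0.003 1.   ] z at centre 0.1068
```

Green stands level on blue (normal within 0.5°) and is released. Next I rise and go to the yellow stone.

Run:
```python
from go import *
from pose import *
F=frame(nf);a=np.radians(-13);p=mf+F.T@np.array([.083,.003,.12]);T=tool(nf,F[0]*np.cos(a)+F[1]*np.sin(a))
P,R=cur();up=(P+[0,0,.18],R);print(up[0],p)
delta(p,T,up)
```

```text
[ 0.50856433 -0.20392938  0.2327321 ] [0.61614078 0.18759035 0.21479118]
xyz [406.0, 0.9, 18.0] rot [0.443, 0.332, 1.698]
```

Emit:
play_rows(xyz=[[0,0,-4],[0,0,-10],[0,0,-20],[0,0,-35],[0,0,-55],[0,0,-80],[0,0,-110],[0,0,-140],[0,0,-165],[0,0,-180]], rot=[[0,0,0],[0,0,0],[0,0,0],[0,0,0],[0,0,0],[0,0,0],[0,0,0],[0,0,0],[0,0,0],[0,0,0]], grip=[1,1,1,1,1,1,1,1,1,1])

```text
time_s: 19.35
eef_pos: [0.5092, -0.2043, 0.2353]
eef_rot: [0.001, 0.795, 0.607, 0.0]
wrist_force: [0.7, -0.6, -1.0]
opening: 1.002
grasp_force: 0.0
```

Emit:
play_rows(xyz=[[20,0,0],[65,0,0],[110,0,0],[155,0,0],[200,0,0],[245,0,2],[290,0,6],[335,0,10],[380,1,15],[406,1,18]], rot=[[0.02,0.015,0.08],[0.06,0.045,0.24],[0.11,0.08,0.41],[0.15,0.115,0.58],[0.195,0.15,0.75],[0.24,0.18,0.92],[0.285,0.215,1.09],[0.33,0.25,1.26],[0.37,0.28,1.42],[0.41,0.31,1.58]], grip=[1,1,1,1,1,1,1,1,1,1])

```text
time_s: 20.6
eef_pos: [0.6162, 0.1894, 0.2144]
eef_rot: [-0.229, 0.962, -0.151, -0.002]
wrist_force: [-0.7, 0.1, 0.0]
opening: 0.998
grasp_force: 0.0
```

```bash
cat > yel.py <<'E'
from wr import *
from pose import *
import sys
c,W,Q=wrist();cv2.imwrite(f"pics/{sys.argv[1]}.png",c["color"][:,:,::-1])
F=frame(nf);Y=(W-mf)@F.T
m=mask(c,18,34,s=110)&(abs(Y[:,:,0]-.083)<.06)&(abs(Y[:,:,1])<.06)&(Y[:,:,2]>.003)&(Y[:,:,2]<.07)
m=cv2.morphologyEx(m.astype(np.uint8),cv2.MORPH_OPEN,np.ones((3,3)))>0
y=Y[m];print(len(y),np.percentile(y,[.5,99.5],0).round(4).tolist(),"all",rect(y[:,:2]))
s=y[(y[:,2]<.028)&(y[:,2]>.007)];print("sides",rect(s[:,:2]))
f=mask(c,0,180,s=0,v=0)&(abs(Y[:,:,0]-.083)<.08)&(abs(Y[:,:,1])<.07)&(abs(Y[:,:,2])<.008)&(c["color"].max(2)<80);print("floor z",np.median(Y[f][:,2]).round(4),f.sum())
np.savez("y.npz",y=y)
(cx,cy),w,a=rect((s)[:,:2]);a=np.radians(a)
p=mf+F.T@np.array([cx/1e3,cy/1e3,float(sys.argv[2])]);delta(p,tool(nf,F[0]*np.cos(a)+F[1]*np.sin(a)))
o=readout.get_obs();print(o["q"].round(2),o["wrist_force"].round(1))
E
python3 yel.py y1 .12
```

```text
5107 [[0.0461, -0.0297, 0.0034], [0.123, 0.0291, 0.0515]] all (array([78.6, -0.4]), array([91.5, 58.6]), -16.0)
sides (array([116. ,  -7.2]), array([51.2, 14.9]), 78.6)
floor z 0.003 16177
xyz [35.8, 8.7, -3.2] rot [0.004, 0.04, -1.49]
[-0.13  0.26  1.59  0.48  1.31  1.63] [ 0.1  1.8 -0.9]
```

View pics/y1.png

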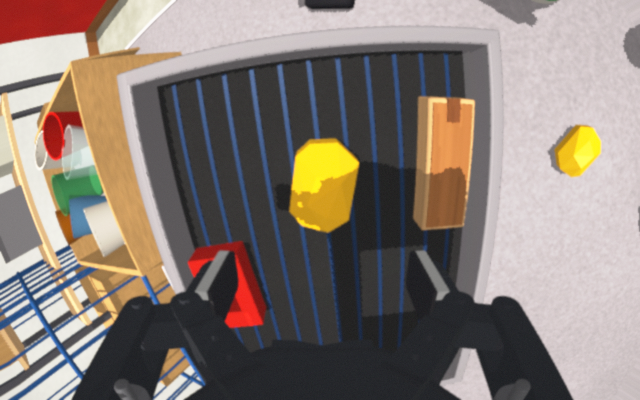

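Yellow at (324,185) sits between the fingers, dominoes at (445,165), arch at (230,285). The left finger's line is clear of the arch. I get the yaw by casting the contour onto the plane at side height.

```bash
cat > ycon.py <<'E'
from wr import *
from pose import *
import sys
def ycon(show=True,h=.025):
    c,W,Q=wrist();P,R=cur();F=frame(nf);O=R.apply(c["hand_eye"][:3,3])+P
    Y=(W-mf)@F.T;m=mask(c,18,34,s=110)&(abs(Y[:,:,0]-.083)<.07)&(abs(Y[:,:,1])<.06)
    k,_=cv2.findContours(m.astype(np.uint8),cv2.RETR_EXTERNAL,cv2.CHAIN_APPROX_NONE);k=max(k,key=cv2.contourArea)[:,0]
    D=W[k[:,1],k[:,0]]-O;hO=(O-mf)@nf;hD=D@nf   # ray through contour pixel
    X=O+D*((h+.0015-hO)/hD)[:,None];L=(X-mf)@F.T
    hull=cv2.convexHull((L[:,:2]*1000).astype(np.float32));ap=cv2.approxPolyDP(hull,2.5,True)[:,0]
    e=np.roll(ap,-1,0)-ap
    print("rect",rect(L[:,:2]));print("edges len/dir",[(round(float(np.hypot(*q))),round(float((np.degrees(np.arctan2(q[1],q[0]))+90)%180-90))) for q in e]);print(ap.round(0).tolist())
ycon()
E
python3 ycon.py
```

```text
rect (array([85.1, -0.1]), array([85.1, 55.1]), -15.4)
edges len/dir [(18, -50), (49, -15), (23, 33), (22, 69), (23, -61), (52, -14), (28, 39), (21, 85)]
[[127.0, 6.0], [115.0, 20.0], [68.0, 33.0], [49.0, 21.0], [42.0, 0.0], [53.0, -20.0], [103.0, -32.0], [125.0, -15.0]]
```

Run:
```python
from go import *
from pose import *
F=frame(nf);a=np.radians(-14.7);T=tool(nf,F[0]*np.cos(a)+F[1]*np.sin(a))
delta(mf+F.T@np.array([.0843,-.0002,.04]),T);delta(mf+F.T@np.array([.0843,-.0002,-.022]),T)
```

```text
xyz [5.3, 1.4, 78.4] rot [0.032, 0.023, 0.148]
xyz [6.9, -0.4, 140.3] rot [0.032, 0.023, 0.148]
```

Emit:
play_rows(xyz=[[1,0,5],[2,1,15],[3,1,27],[4,1,40],[5,1,53],[5,1,65],[5,1,73],[5,1,78],[5,1,78],[5,1,78]], rot=[[0.01,0.007,0.04],[0.02,0.015,0.08],[0.03,0.02,0.12],[0.032,0.023,0.148],[0.032,0.023,0.148],[0.032,0.023,0.148],[0.032,0.023,0.148],[0.032,0.023,0.148],[0.032,0.023,0.148],[0.032,0.023,0.148]], grip=[1,1,1,1,1,1,1,1,1,1])

```text
time_s: 21.95
eef_pos: [0.6262, 0.2195, 0.1446]
eef_rot: [-0.242, 0.945, -0.222, -0.005]
wrist_force: [0.0, 0.4, 0.2]
opening: 1.0
grasp_force: 0.0
```

```bash
python3 ycon.py
python3 - <<'E'
from go import *
from pose import *
F=frame(nf);a=np.radians(-14.7);T=tool(nf,F[0]*np.cos(a)+F[1]*np.sin(a))
delta(mf+F.T@np.array([.0843,-.0002,-.022]),T)
E
```

```text
rect (array([85.1,  0.4]), array([87.2, 54.8]), -14.4)
edges len/dir [(19, 86), (16, -54), (52, -18), (19, 24), (26, 66), (22, -64), (54, -14), (8, 15), (22, 44)]
[[126.0, -14.0], [128.0, 5.0], [118.0, 17.0], [68.0, 33.0], [51.0, 25.0], [40.0, 2.0], [50.0, -18.0], [103.0, -32.0], [111.0, -30.0]]
xyz [-2.4, 0.2, 64.5] rot [-0.001, -0.003, 0.001]
```

Emit:
play_rows(xyz=[[-1,0,10],[-1,0,20],[-1,0,30],[-1,0,40],[-1,0,50],[-1,0,57],[-1,0,61],[-1,0,63],[-1,0,63],[-1,0,63]], rot=[[0,0,0],[0,0,0],[0,0,0],[0,0,0],[0,0,0],[0,0,0],[0,0,0],[0,0,0],[0,0,0],[0,0,0]], grip=[1,1,1,1,1,1,1,1,0.9,0.8])

```text
time_s: 23.25
eef_pos: [0.6316, 0.2487, 0.0894]
eef_rot: [-0.242, 0.945, -0.222, -0.004]
wrist_force: [-0.1, -0.2, 0.4]
opening: 0.8
grasp_force: 0.0
```

Emit:
play_rows(xyz=[[0,0,0],[0,0,0],[0,0,0],[0,0,0],[0,0,0],[0,0,0],[0,0,0],[0,0,0],[0,0,0],[0,0,0]], rot=[[0,0,0],[0,0,0],[0,0,0],[0,0,0],[0,0,0],[0,0,0],[0,0,0],[0,0,0],[0,0,0],[0,0,0]], grip=[0.72,0.68,0.64,0.6,0.55,0.5,0.45,0.4,0.4,0.4])

```text
time_s: 24.5
eef_pos: [0.6331, 0.2472, 0.0932]
eef_rot: [-0.242, 0.945, -0.221, -0.003]
wrist_force: [-12.0, -12.9, 25.8]
opening: 0.602
grasp_force: 62.1
```

Closed on yellow at 0.602, but the upward force of about 26 N shows the tips touching the mat. I open, rise 9 mm and grip again.

Emit:
play_rows(xyz=[[0,0,0],[0,0,0],[0,0,-2],[0,0,-5],[0,0,-9],[0,0,-9],[0,0,-9],[0,0,-9],[0,0,-9],[0,0,-9]], rot=[[0,0,0],[0,0,0],[0,0,0],[0,0,0],[0,0,0],[0,0,0],[0,0,0],[0,0,0],[0,0,0],[0,0,0]], grip=[0.75,0.75,0.75,0.75,0.75,0.75,0.72,0.69,0.66,0.63])

```text
time_s: 25.75
eef_pos: [0.6303, 0.2448, 0.0965]
eef_rot: [-0.241, 0.945, -0.222, -0.005]
wrist_force: [0.6, 1.0, 0.0]
opening: 0.633
grasp_force: 0.1
```

Emit:
play_rows(xyz=[[0,0,0],[0,0,0],[0,0,0],[0,0,0],[0,0,0],[0,0,0],[0,0,0],[0,0,0],[0,0,0],[0,0,0]], rot=[[0,0,0],[0,0,0],[0,0,0],[0,0,0],[0,0,0],[0,0,0],[0,0,0],[0,0,0],[0,0,0],[0,0,0]], grip=[0.6,0.57,0.54,0.5,0.45,0.4,0.4,0.4,0.4,0.4])

```text
time_s: 27.0
eef_pos: [0.6305, 0.2446, 0.0969]
eef_rot: [-0.241, 0.945, -0.222, -0.005]
wrist_force: [-1.9, -3.1, 4.5]
opening: 0.591
grasp_force: 63.6
```

Run:
```python
from wr import *
c,W,Q=wrist();cv2.imwrite("pics/y2.png",c["color"][:,:,::-1]);o=readout.get_obs();print(o["eef_pos"].round(4),o["wrist_force"].round(1),o["opening"])
```

```text
[0.6306 0.2446 0.0969] [-0.5 -2.9  4.9] 0.5960113842902155
```

View pics/y2.png

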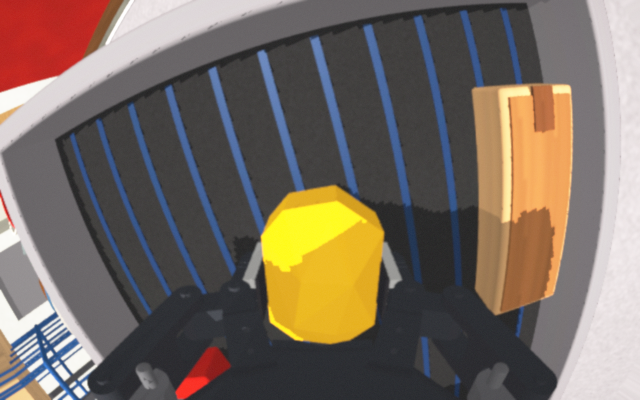

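Yellow at (322,262) is gripped square, clear of the dominoes. Lifting along the tool axis.

Emit:
play_rows(xyz=[[0,0,-3],[0,0,-8],[0,0,-18],[0,0,-32],[0,0,-48],[0,0,-66],[0,0,-86],[0,0,-106],[0,0,-125],[0,0,-135]], rot=[[0,0,0],[0,0,0],[0,0,0],[0,0,0],[0,0,0],[0,0,0],[0,0,0],[0,0,0],[0,0,0],[0,0,0]], grip=[0.4,0.4,0.4,0.4,0.4,0.4,0.4,0.4,0.4,0.4])

```text
time_s: 28.3
eef_pos: [0.6176, 0.1821, 0.2175]
eef_rot: [-0.242, 0.945, -0.222, -0.004]
wrist_force: [0.1, 0.1, -0.8]
opening: 0.6
grasp_force: 63.1
```

Run:
```python
from wr import *
c,W,Q=wrist();o=readout.get_obs();print(o["eef_pos"],o["grasp_force"],o["opening"],o["wrist_force"])
m=mask(c,18,34,s=110)&(abs(Q[:,:,1])<.05)&(abs(Q[:,:,0])<.07)&(Q[:,:,2]<0)&(Q[:,:,2]>-.09)
q=Q[m];print(np.percentile(q,[1,99],0).round(4).tolist())
# green on blue now, from the top camera
c=vision.camera("top");P=pts(c);m=mask(c,35,85)&(np.hypot(P[:,:,0]-.509,P[:,:,1]+.205)<.08)&(P[:,:,2]>.08);t=P[m]
n,mm,i=plane(t);from pose import rect
t=t[abs((t-mm)@n)<.004];print("green",len(t),n.round(3),mm.round(4),rect(t[:,:2]))
m=mask(c,95,125)&(np.hypot(P[:,:,0]-.509,P[:,:,1]+.205)<.09);print("blue ext",np.percentile(P[m],[2,98],0).round(3).tolist())
bx=np.array([.265,.964,0]);delta([.5085,-.2045,.25],tool([0,0,1],bx))
```

```text
[0.61791573 0.18181346 0.21818949] 63.05475851520896 0.593608304139592 [ 0.72129572 -0.75500144 -0.46018646]
[[-0.0318, -0.0249, -0.0627], [0.0388, 0.0254, -0.0212]]
green 494 [0.022 0.02  1.   ] [ 0.5085 -0.1979  0.1055] (array([ 508.1, -199.5]), array([93.4, 52.1]), 75.3)
blue ext [[0.462, -0.26, 0.052], [0.554, -0.146, 0.09]]
xyz [59.3, 334.6, -217.1] rot [-0.448, -0.33, -1.725]
```

Emit:
play_rows(xyz=[[3,15,-12],[9,50,-34],[15,85,-56],[21,120,-80],[27,155,-103],[34,192,-127],[40,230,-150],[47,268,-175],[53,303,-198],[59,334,-217]], rot=[[-0.025,-0.02,-0.1],[-0.07,-0.05,-0.27],[-0.115,-0.085,-0.44],[-0.16,-0.12,-0.62],[-0.205,-0.15,-0.8],[-0.25,-0.185,-0.98],[-0.3,-0.22,-1.16],[-0.345,-0.255,-1.34],[-0.39,-0.29,-1.51],[-0.43,-0.317,-1.66]], grip=[0.4,0.4,0.4,0.4,0.4,0.4,0.4,0.4,0.4,0.4])

```text
time_s: 29.65
eef_pos: [0.5076, -0.2042, 0.2483]
eef_rot: [-0.011, 0.813, 0.582, -0.001]
wrist_force: [-0.5, 0.1, -1.2]
opening: 0.597
grasp_force: 63.0
```

Run:
```python
from go import *
bx=np.array([.265,.964,0]);delta([.508,-.203,.13],tool([0,0,1],bx));o=readout.get_obs();print(o["eef_pos"],o["grasp_force"],o["q"].round(2))
```

```text
xyz [-0.2, 2.2, 118.3] rot [-0.019, -0.012, -0.059]
[ 0.50764294 -0.20416899  0.24834089] 62.97065807506442 [-0.6   0.11  1.62  0.01  1.43 -0.28]
```

Emit:
play_rows(xyz=[[0,1,8],[0,2,22],[0,2,38],[0,2,55],[0,2,72],[0,2,88],[0,2,102],[0,2,112],[0,2,118],[0,2,118]], rot=[[-0.01,-0.006,-0.03],[-0.019,-0.012,-0.059],[-0.019,-0.012,-0.059],[-0.019,-0.012,-0.059],[-0.019,-0.012,-0.059],[-0.019,-0.012,-0.059],[-0.019,-0.012,-0.059],[-0.019,-0.012,-0.059],[-0.019,-0.012,-0.059],[-0.019,-0.012,-0.059]], grip=[0.4,0.4,0.4,0.4,0.4,0.4,0.4,0.4,0.4,0.4])

```text
time_s: 30.9
eef_pos: [0.5082, -0.2018, 0.1307]
eef_rot: [-0.0, 0.797, 0.604, 0.0]
wrist_force: [0.2, -0.3, -1.0]
opening: 0.596
grasp_force: 63.0
```

Run:
```python
from go import *
bx=np.array([.265,.964,0]);delta([.508,-.203,.105],tool([0,0,1],bx))
from bench import vision
for n in ["scene"]:
    c=vision.camera(n);K=c["camera_matrix"];T=np.linalg.inv(c["extrinsics"]);p=K@(T@[.508,-.203,.1,1])[:3];u,v=(p[:2]/p[2]).astype(int)
    cv2.imwrite("pics/s5.png",cv2.resize(c["color"][v-60:v+50,u-70:u+70,::-1],None,fx=5,fy=5,interpolation=cv2.INTER_CUBIC));print(u,v)
```

```text
xyz [-1.2, 0.1, 25.7] rot [-0.0, -0.001, -0.006]
292 141
```

View pics/s5.png

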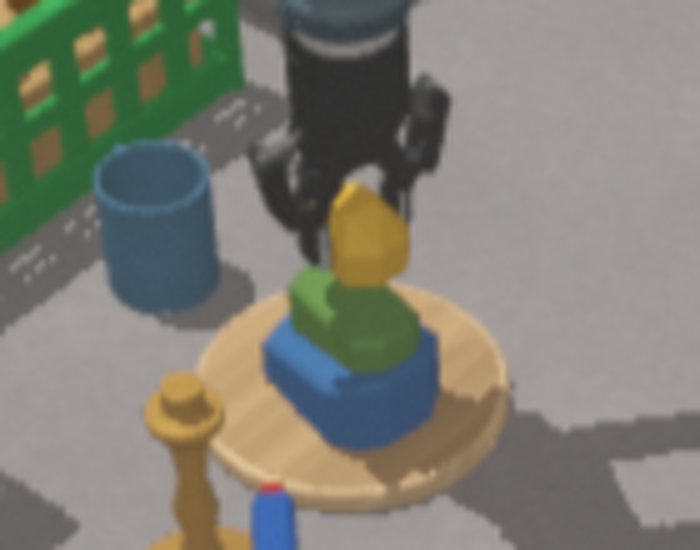

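Scene crop: yellow at (368,240) hangs over green at (355,315) on blue at (355,385), all aligned, with the mug and candlestick clear. Lowering slowly.

Emit:
play_rows(xyz=[[0,0,6],[0,0,13],[0,0,20],[0,0,26],[0,0,29],[0,0,30.5],[0,0,31.5],[0,0,32],[0,0,32],[0,0,32]], rot=[[0,0,0],[0,0,0],[0,0,0],[0,0,0],[0,0,0],[0,0,0],[0,0,0],[0,0,0],[0,0,0],[0,0,0]], grip=[0.4,0.4,0.4,0.4,0.4,0.4,0.4,0.4,0.4,0.4])

```text
time_s: 32.2
eef_pos: [0.5083, -0.2019, 0.0991]
eef_rot: [-0.0, 0.797, 0.604, 0.0]
wrist_force: [0.2, 0.8, -1.0]
opening: 0.595
grasp_force: 63.0
```

Emit:
play_rows(xyz=[[0,0,0.3],[0,0,0.6],[0,0,0.9],[0,0,1.2],[0,0,1.5],[0,0,1.5],[0,0,1.5],[0,0,1.5],[0,0,1.5],[0,0,1.5]], rot=[[0,0,0],[0,0,0],[0,0,0],[0,0,0],[0,0,0],[0,0,0],[0,0,0],[0,0,0],[0,0,0],[0,0,0]], grip=[0.4,0.4,0.4,0.4,0.4,0.4,0.4,0.4,0.4,0.4])

```text
time_s: 33.45
eef_pos: [0.5083, -0.2019, 0.0975]
eef_rot: [-0.0, 0.797, 0.604, 0.0]
wrist_force: [0.1, 0.3, -0.4]
opening: 0.595
grasp_force: 63.0
```

Emit:
play_rows(xyz=[[0,0,0.3],[0,0,0.6],[0,0,0.9],[0,0,1.2],[0,0,1.5],[0,0,1.5],[0,0,1.5],[0,0,1.5],[0,0,1.5],[0,0,1.5]], rot=[[0,0,0],[0,0,0],[0,0,0],[0,0,0],[0,0,0],[0,0,0],[0,0,0],[0,0,0],[0,0,0],[0,0,0]], grip=[0.4,0.4,0.4,0.4,0.4,0.4,0.4,0.4,0.4,0.4])

```text
time_s: 34.7
eef_pos: [0.5083, -0.2019, 0.096]
eef_rot: [-0.0, 0.797, 0.604, 0.0]
wrist_force: [0.4, 0.2, -1.4]
opening: 0.6
grasp_force: 63.0
```

Emit:
play_rows(xyz=[[0,0,0.3],[0,0,0.6],[0,0,0.9],[0,0,1.2],[0,0,1.5],[0,0,1.5],[0,0,1.5],[0,0,1.5],[0,0,1.5],[0,0,1.5]], rot=[[0,0,0],[0,0,0],[0,0,0],[0,0,0],[0,0,0],[0,0,0],[0,0,0],[0,0,0],[0,0,0],[0,0,0]], grip=[0.4,0.4,0.4,0.4,0.4,0.4,0.4,0.4,0.4,0.4])

```text
time_s: 35.95
eef_pos: [0.5083, -0.2018, 0.0945]
eef_rot: [-0.0, 0.797, 0.604, 0.0]
wrist_force: [-0.3, -0.2, -0.6]
opening: 0.597
grasp_force: 63.0
```

Emit:
play_rows(xyz=[[0,0,0.3],[0,0,0.6],[0,0,0.9],[0,0,1.2],[0,0,1.5],[0,0,1.5],[0,0,1.5],[0,0,1.5],[0,0,1.5],[0,0,1.5]], rot=[[0,0,0],[0,0,0],[0,0,0],[0,0,0],[0,0,0],[0,0,0],[0,0,0],[0,0,0],[0,0,0],[0,0,0]], grip=[0.4,0.4,0.4,0.4,0.4,0.4,0.4,0.4,0.4,0.4])

```text
time_s: 37.2
eef_pos: [0.5083, -0.2018, 0.093]
eef_rot: [-0.0, 0.797, 0.604, 0.0]
wrist_force: [-0.0, -1.0, -0.9]
opening: 0.594
grasp_force: 63.0
```

Emit:
play_rows(xyz=[[0,0,0.3],[0,0,0.6],[0,0,0.9],[0,0,1.2],[0,0,1.5],[0,0,1.5],[0,0,1.5],[0,0,1.5],[0,0,1.5],[0,0,1.5]], rot=[[0,0,0],[0,0,0],[0,0,0],[0,0,0],[0,0,0],[0,0,0],[0,0,0],[0,0,0],[0,0,0],[0,0,0]], grip=[0.4,0.4,0.4,0.4,0.4,0.4,0.4,0.4,0.4,0.4])

```text
time_s: 38.45
eef_pos: [0.5083, -0.2019, 0.0922]
eef_rot: [-0.0, 0.797, 0.604, 0.0]
wrist_force: [-4.0, 1.9, 7.4]
opening: 0.598
grasp_force: 64.0
```

Run:
```python
from wr import *
c,W,Q=wrist();o=readout.get_obs();print(o["eef_pos"],o["wrist_force"])
m=mask(c,35,85,s=70)&(np.hypot(W[:,:,0]-.509,W[:,:,1]+.203)<.07)&(W[:,:,2]>.08);g=W[m];n,mm,i=plane(g,tol=.0015);print("green",len(g),n.round(3),mm.round(4))
m=mask(c,18,34,s=110)&(abs(Q[:,:,1])<.05)&(abs(Q[:,:,0])<.07)&(Q[:,:,2]<.01);print("yellow z",np.percentile(W[m][:,2],[.5,1,5,99.5]).round(4))
```

```text
[ 0.50832375 -0.20187155  0.09219859] [-2.05578551  1.40196822  6.53739408]
green 2899 [0.02  0.085 0.996] [ 0.5211 -0.167   0.1061]
yellow z [0.1106 0.1123 0.1221 0.1555]
```

Contact at about 8 N with heights consistent. I ease off and release.

Emit:
play_rows(xyz=[[0,0,-0.5],[0,0,-0.5],[0,0,-0.5],[0,0,-0.5],[0,0,-0.5],[0,0,-0.5],[0,0,-0.5],[0,0,-0.5],[0,0,-0.5],[0,0,-0.5]], rot=[[0,0,0],[0,0,0],[0,0,0],[0,0,0],[0,0,0],[0,0,0],[0,0,0],[0,0,0],[0,0,0],[0,0,0]], grip=[0.4,0.57,0.61,0.65,0.7,0.76,0.82,0.88,0.94,1])

```text
time_s: 39.75
eef_pos: [0.5083, -0.2019, 0.092]
eef_rot: [-0.0, 0.797, 0.604, 0.0]
wrist_force: [-0.1, -0.0, 0.2]
opening: 0.999
grasp_force: 0.0
```

Emit:
play_rows(xyz=[[0,0,-3],[0,0,-8],[0,0,-16],[0,0,-28],[0,0,-45],[0,0,-65],[0,0,-90],[0,0,-115],[0,0,-135],[0,0,-150]], rot=[[0,0,0],[0,0,0],[0,0,0],[0,0,0],[0,0,0],[0,0,0],[0,0,0],[0,0,0],[0,0,0],[0,0,0]], grip=[1,1,1,1,1,1,1,1,1,1])

```text
time_s: 41.0
eef_pos: [0.5086, -0.2022, 0.2442]
eef_rot: [0.001, 0.797, 0.604, 0.001]
wrist_force: [-0.5, -0.5, 0.1]
opening: 1.0
grasp_force: 0.0
```

Run:
```python
from wr import *
from pose import rect
c,W,Q=wrist()
for k,h,lo,hi in [("yellow",(18,34),.112,.17),("green",(35,85),.09,.112),("blue",(95,125),.03,.1)]:
    m=mask(c,*h,s=90)&(np.hypot(W[:,:,0]-.509,W[:,:,1]+.203)<.08)&(W[:,:,2]>lo)&(W[:,:,2]<hi);t=W[m];n,mm,i=plane(t);print(k,len(t),rect(t[:,:2]),n.round(3),t[:,2].max().round(4))
c=vision.camera("scene");cv2.imwrite("pics/s6.png",cv2.resize(c["color"][80:200,215:375,::-1],None,fx=4.5,fy=4.5,interpolation=cv2.INTER_CUBIC))
o=readout.get_obs();print(o["eef_pos"],o["wrist_force"],o["time_s"])
```

```text
yellow 4257 (array([ 508.8, -203. ]), array([79.7, 51.3]), 74.4) [ 0.264 -0.304  0.915] 0.1566
green 572 (array([ 519. , -168.7]), array([54.9, 23. ]), -16.5) [0.004 0.072 0.997] 0.1109
blue 2313 (array([ 510.1, -203.3]), array([109.9,  91.8]), 74.3) [-0.042 -0.182  0.982] 0.0994
[ 0.50924895 -0.20260044  0.24454874] [0.02354984 0.73456137 0.18517778] 41.1
```

View pics/s6.png

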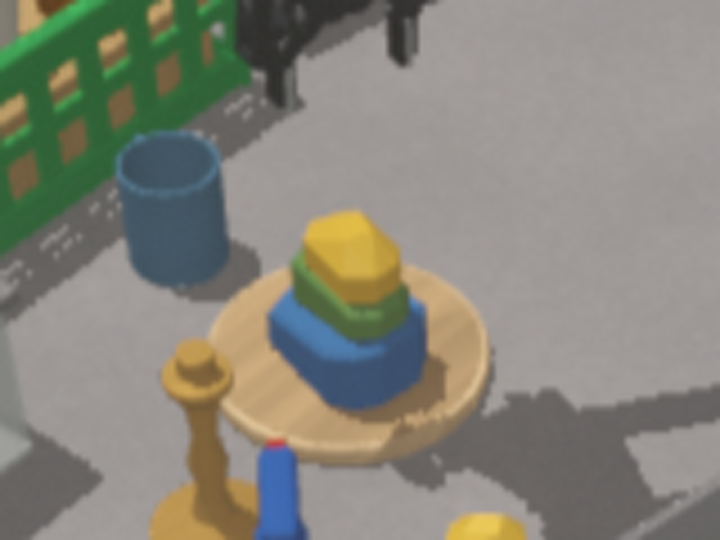

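The tower stands: yellow at (352,258) on green at (350,305) on blue at (350,360), centres within a few mm, gripper clear. Handing in.

```bash
python3 -c "
from bench import ctrl
print(ctrl.hand_in())"
```

```text
the job is handed in; nothing more can be done
None
```

I handed in the tower with green level on blue and yellow on green, all three centred to within a few mm, the gripper clear and 41 s used; the hand-in returned no verdict, so I can't confirm the result.

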